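Send the loaded shuttle of a cam-locked drill jig home under its bushing

ROBOT

A 7-joint arm with a two-finger parallel gripper is mounted at the origin on the work surface. World frame = base frame: x ahead of the robot, y to its left, z up, the work surface at z = 0. Lengths are in m, angles in rad, forces in N, time in s.
With the tool pointing down it reaches from about 0.425 to 0.975 m from the base axis. Payload 16.7 kg.
Tool frame: the origin (TCP) lies between the finger pads; the fingertips stand 17 mm ahead of it and the grasp point (between the pads) lies 2 mm behind it; z points along the fingers, y is the line along which they close (so a half turn about z gives the same grasp; the last joint's range is limited). The gripper opens to 85 mm and grips with 20 to 120 N. Pads are 22 mm wide; open, the fingers measure 114 mm over their backs; the gripper's body (76 mm by 85 mm) begins 54 mm behind the grasp point. The pads swing forward as they close: fully open they stand 13 mm farther back than shut.
Start: joints at [-1.444, 0.426, 0.074, 1.606, -0.034, 1.111, -0.067], TCP at [0.184, 0.649, 0.227] pointing down, gripper open.
Joint ranges: [-2.85, 2.85], [-0.5, 2.14], [-1.23, 1.37], [0.21, 2.46], [-1.02, 4.16], [0.16, 2.05], [-2.73, 2.73]. Speed limits (rad/s): [1.89, 1.89, 2.39, 2.39, 3.01, 3.01, 3.01].

INTERFACE

Orientations are given as a unit quaternion [w, x, y, z].
In Python, from bench import bot gives the robot as it stands.
- The arm moves only by the tool send_rows, never from a script. Its argument "motion" is a list of rows, each an object of numbers: "dx", "dy", "dz": the shift along the tool's x, y, z in mm; "rx", "ry", "rz": the turn, a rotation vector about the tool's x, y, z in degrees. A call has 1 to 10 rows; each row is the pose to reach, as a shift and turn from the pose commanded when the call began, along the tool's axes at that moment; what a row does not reach only later rows make up. A row lasts 1/12 s, in which the tool goes at most 41.7 mm and 7.16 degrees, less where a joint would pass 70% of its speed; a pose out of reach is approached as far as the arm can. A call with a gripper value outside its range is refused whole. "hand" is the opening, from 0 (shut) to 1 (fully open), set as the call begins (left out, the last holds). The fingers move at their own pace and stop on an object; the grip force is fixed at half the most. Time passes only in rows, so rows that repeat a pose let the fingers close. It gives the time, the measured TCP pose, the force, the opening and the grip force at its end, in the units of the state.
- bot.get_state(): the state, without advancing time (a new reading comes with each control period).
- bot.grab_frame(name): name is "scene" or "top"; returns the picture (384x512x3 uint8, red, green, blue); there is no depth.
- bot.camera_info(name): a dict with "intrinsics" (3x3 intrinsics, pixels), "rvec" (rotation vector, rad) and "tvec" (3), from world to camera coordinates, as OpenCV has them. Camera axes: x right, y down, z forward; pixel columns grow to the right and rows downward; lengths in m; the calibration is good to about 2 mm. A picture is of the moment at which its call begins. camera_info takes no time and is no camera call.
- bot.sign_off(): hands the job in; it is judged then, once.
Trained networks look in the newest picture that a camera, given by its name, has taken for a name from the list of things; names that differ only in an ending like _2 or _b are one class to them, and where a whole thing is asked for, a point or a joint stands for the part that bears it (a point fixed in the world has none). Each returns a list of dicts, best first, with "score" (0 to 1); they miss things now and then, are a little off and sometimes report something else, mostly with a low value. They report only what shows in the picture. A call takes as long as a camera call. They do not tell look-alikes from the thing itself.
- bot.recognise(query, camera): "point" ([column, row] in pixels, amid what is visible of it).
- bot.outline_of(query, camera): "region" (384x512 bool, what is visible of it) and "point" ([column, row] in pixels, amid what is visible of it).
The state is a dict: "time_s": time; "joint_positions": joint angles; "joint_vel": joint speeds; "effort": joint torques, N m; "position": TCP position; "orientation": TCP orientation; "contact_force": force on the tool from outside, world axes, zero at the start; "wrist_torque": the same for the moment, N m; "gripper_width": opening from 0.0 (shut) to 1.0 (fully open); "grip_force": force on a finger pad.
Only numpy, scipy, OpenCV 4.12 (cv2) and the standard library are available. Lean on these libraries where they do the work, as an engineer would, in place of code of your own. Each camera call takes 0.05 s, during which the arm holds its last target. There are 200 camera calls.

TASK

The shuttle of the little drill jig is loaded with a bolt for its split-pin hole, but its cam still locks it back in the loading position. With your fingertips push the cam lever round to its far stop, so that the cam's low side faces the shuttle, then push the shuttle forward until it is fully home under the drill bushing, and push the lever back to its first stop so that the cam locks the shuttle there. Leave the bolt lying untouched in its nest, do not disturb the nut cup and the two screws, and take your hand away at the end.

Things in the scene. Friction and masses are not known exactly. Their poses are not given: they have to be found in the camera images.
- drill_jig: Dark steel base plate of the drill jig, fixed to the bench: x -105..125, y -88..58 mm, 16 mm thick. Origin: on the bench, on the shuttle's centre line, level with the cam pivot. x = forward, the way the shuttle goes home; y left. Rails 38 mm high at |y| 22..37 mm; bridge with drill bushing at x 68..102, |y| to 52 mm, 84 mm high. Cam and lever stand on the right (-y), with two stop pins.
- cam_pivot (a point): The upright pivot axis of the cam, 43 mm right (-y) of the jig's origin, at the top of the cam's hub, 47 mm above the bench. Seen from above the lever points 205 degrees counterclockwise from the jig's x axis (back and a little outwards) at cam = 0, and 315 degrees (forwards and outwards) at cam = 1.92.
- cam (a joint): Angle of cam and lever, rad, growing counterclockwise seen from above. 0 = first stop, locked: the lobe stands in a notch in the shuttle's right edge. 1.92 = far stop, low: the cam's round low side faces the shuttle, which is free (it passes beyond about 1.15). Starts at 0 to 0.2, stays where it is left, takes about 4 N at the grip. The lobe enters its second notch only with the shuttle home.
- lever_grip (a point): Centre of the upright round black grip at the end of the cam lever: 16 mm in diameter, 47 to 87 mm above the bench (this point at 67 mm), 85 mm from the pivot axis. The flat lever under it is 14 mm wide, its top 46 mm above the bench. The grip turns with the lever.
- shuttle (a joint): Travel of the steel shuttle along the jig's x axis, m. 0 = back, at the loading position (start); 0.05 = fully home, its nose on the end stop. It stays where it is left and takes 3 to 5 N to push. While the cam is locked it has some 5 mm of play and no more.
- push_face (a point): Middle of the rear face (facing the jig's -x) of the shuttle's upright push plate: 40 mm wide, 8 mm thick, from 34 to 74 mm above the bench (this point is at 58 mm). At shuttle = 0 it lies 88 mm behind the jig's origin.
- bolt_mid (a point): Middle of the shank of the loose bolt (shank 10 mm in diameter and 54 mm long, hexagon head 17 mm across flats), lying across the jig in the V nest on the front of the shuttle, head to the left; 50 mm above the bench. It rides along with the shuttle.
- nest (a point): The point on the shuttle's V nest where the bolt's middle belongs (within some millimetres along the V), 35 mm ahead of the jig's origin at shuttle = 0, 50 mm above the bench.
- nut_cup: Loose round brass nut sorter cup with a cross divider and some nuts in it, 70 mm in diameter, 45 mm high, standing on the bench left of the jig; to be left alone. Origin at the centre of its underside.
- panel_screw_1: Loose plated panel screw standing on its head on the bench left of the jig, 42 mm high, head 19 mm in diameter; to be left alone. Origin at the centre of its underside.
- panel_screw_2: A second screw like the first; to be left alone.
Things that resemble listed ones, but are neither listed nor needed, are in the scene too. What is shaped like the part that bears bolt_mid but brown is not meant.

How it is judged:
On the way, in this order (a step that is already met when the one before it is completed fails the run):
1. the cam is turned to its low stop while the shuttle is still back (value of joint cam above 1.75 rad and value of joint shuttle below 0.008 m), for 0.2 s.
2. the shuttle is pushed home with the cam still low (value of joint shuttle above 0.0475 m and value of joint cam above 1.15 rad), for 0.1 s.
3. the cam is turned back to its locked stop with the shuttle home (value of joint cam below 0.12 rad and value of joint shuttle above 0.0475 m), for 0.2 s.
At the end, for the whole second after the job is handed in: The shuttle is home (within 2.5 mm of its end stop), the cam lever is back on its first stop (within 0.12 rad), and the bolt lies at rest in its nest (within 10 mm) (all of step 3 and distance between bolt_mid and nest below 0.01 m and linear speed of bolt below 0.02 m/s); the robot touches nothing.
It fails at once if the bolt is touched by the robot (contact force between any of the fingers, the arm and bolt above 0.5 N).
It fails at once if the bolt leaves its nest or is lifted (distance between bolt_mid and nest above 0.015 m).
It fails at once if the shuttle is moved along while the cam is not turned to its low side (value of joint shuttle between 0.01 and 0.04 m and value of joint cam below 1 rad).
It fails at once if the nut cup or a screw is moved or knocked over (distance of any of nut_cup, panel_screw_1, panel_screw_2 from where it was at the start of the episode above 0.015 m or angle between any of nut_cup, panel_screw_1, panel_screw_2's own z axis and vertical above 0.5 rad).
It also fails if it takes over 69 s, if anything falls off the work surface, if the arm or the gripper's body presses on something with over 40 N, if the wrist force passes 120 N, or if a joint passes its speed limit or range.

## Working session

There is one attempt and no reset: what is moved stays moved. The work goes in short steps, Python scripts to look and compute and a tool call to move; the robot and the scene stay as the last step left them, time stands still between calls to the robot, and variables do not carry over. Pictures are saved under pics/ and viewed, at most 10 in all, crops included, and the job is handed in when it is done.

Besides the shell and the picture viewer there is one more tool, called as name([rows], argument=value, ...), one row to a line, values as JSON. send_rows: Moves the arm, as the interface text tells. Its arguments: {"type":"object","properties":{"motion":{"type":"array"},"hand":{"type":"number"}},"required":["motion"]}

```bash
mkdir -p pics; ls
python3 - <<'E'
from bench import bot
import cv2,numpy as np
for c in("scene","top"):
    f=bot.grab_frame(c); cv2.imwrite(f"pics/{c}0.png",cv2.resize(f[:,:,::-1],(800,600)))
    i=bot.camera_info(c); print(c,np.round(i["intrinsics"],1).tolist(),np.round(i["rvec"],3),np.round(i["tvec"],3))
    for q in("drill_jig","cam_pivot","lever_grip","push_face","bolt_mid","nut_cup","panel_screw_1"):
        print(q,[(np.round(d["point"]).tolist(),round(d["score"],2)) for d in bot.recognise(q,c)])
s=bot.get_state();print(s["time_s"],s["position"],s["orientation"],s["contact_force"])
E
```

```text
pics
scene [[464.8, 0.0, 255.9], [0.0, 464.8, 189.1], [0.0, 0.0, 1.0]] [ 1.352  2.047 -0.97 ] [ 0.095 -0.327  1.342]
drill_jig [([217.0, 186.0], 0.79), ([342.0, 224.0], 0.7)]
cam_pivot [([199.0, 151.0], 0.58)]
lever_grip [([196.0, 153.0], 0.81)]
push_face [([229.0, 157.0], 0.9)]
bolt_mid [([151.0, 248.0], 0.79), ([270.0, 256.0], 0.78), ([342.0, 228.0], 0.44)]
nut_cup [([340.0, 191.0], 0.81)]
panel_screw_1 [([302.0, 191.0], 0.46), ([342.0, 221.0], 0.45)]
top [[438.2, 0.0, 253.9], [0.0, 438.2, 200.0], [0.0, 0.0, 1.0]] [ 2.164 -2.124  0.137] [0.124 0.615 0.836]
drill_jig [([299.0, 234.0], 0.76)]
cam_pivot [([327.0, 244.0], 0.85)]
lever_grip [([323.0, 240.0], 0.88)]
push_face [([294.0, 248.0], 0.65)]
bolt_mid [([308.0, 144.0], 0.67), ([218.0, 169.0], 0.48), ([289.0, 218.0], 0.43)]
nut_cup [([183.0, 256.0], 0.81), ([291.0, 222.0], 0.25)]
panel_screw_1 [([177.0, 226.0], 0.52)]
0.8 [0.18379369 0.64944495 0.22737828] [-2.73024925e-05  1.37475332e-01  9.90505189e-01 -4.37063735e-05] [ 0.14038451 -0.27248754  0.63073821]
```

View pics/scene0.png

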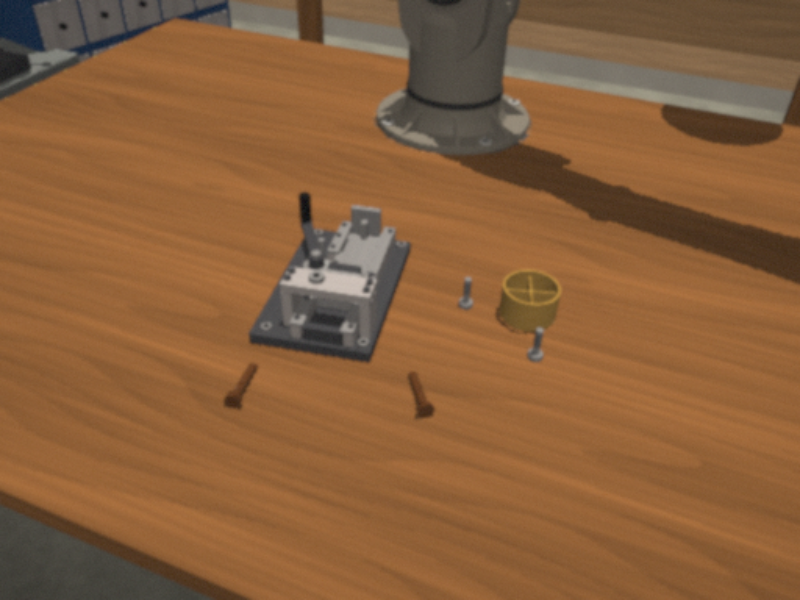

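View pics/top0.png

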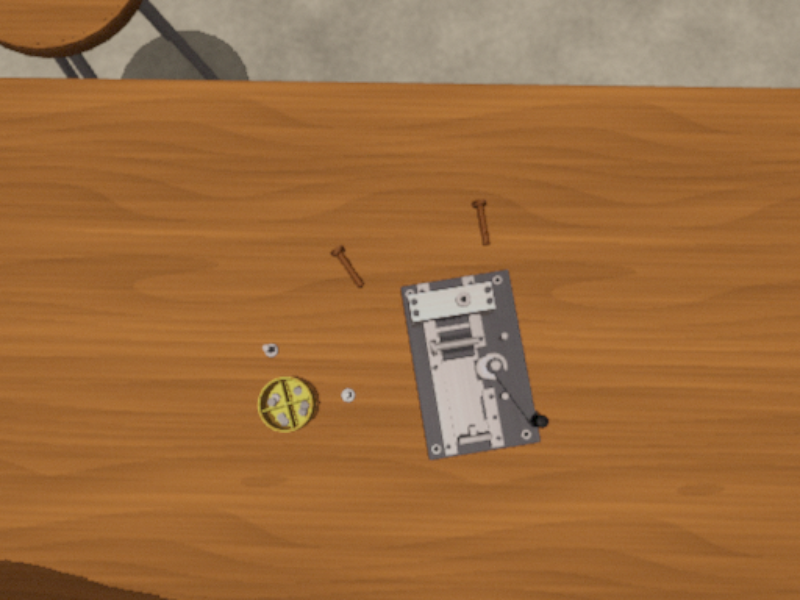

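The top view shows the jig with its bridge and forward end up. In 800x600 pixels, the plate corners are at (402,288), (507,270), (540,440) and (430,459), the grip is at (540,421), and the push plate is near (475,440). The cup and the two screws are on the left. The brown bolts at (348,268) and (482,222) are look-alikes; the meant bolt is the grey one in the nest at about (457,345).

```bash
cat > h.py <<'E'
from bench import bot
import cv2,numpy as np
from scipy.optimize import least_squares
def proj(c,P):
    i=bot.camera_info(c); return cv2.projectPoints(np.atleast_2d(np.array(P,float)),np.array(i["rvec"],float),np.array(i["tvec"],float),np.array(i["intrinsics"]),None)[0][:,0]
def j2w(p,P):
    P=np.atleast_2d(np.array(P,float)); c,s=np.cos(p[2]),np.sin(p[2])
    return np.c_[p[0]+c*P[:,0]-s*P[:,1],p[1]+s*P[:,0]+c*P[:,1],P[:,2]]
def grip(a): t=np.radians(205)+a; return [.085*np.cos(t),-.043+.085*np.sin(t),.087]
E
python3 - <<'E'
from h import *
C=[[.125,.058,.016],[.125,-.088,.016],[-.105,-.088,.016],[-.105,.058,.016]]
T=np.array([[402,288],[507,270],[540,440],[430,459]])*.64
S=np.array([[370,357],[250,340],[410,241]])*.64
SC=[C[0],C[1],C[3]]
def r(p): return np.r_[(proj("top",j2w(p,C))-T).ravel(),(proj("scene",j2w(p,SC))-S).ravel()]
f=least_squares(r,[.6,-.05,0.1]);p=f.x;print(p,np.round(f.fun,1))
np.save("p.npy",p)
im=bot.grab_frame("top");k=4;x0,y0=245,165
g=np.array([540,421])*.64
A=np.linspace(-.1,.5,61);d=[np.linalg.norm(proj("top",j2w(p,grip(a)))[0]-g) for a in A];print("cam",A[np.argmin(d)],min(d))
cr=cv2.resize(im[y0:y0+140,x0:x0+120,::-1],None,fx=k,fy=k,interpolation=cv2.INTER_CUBIC)
a=A[np.argmin(d)]
M=C+[grip(a),[0,-.043,.047],[-.088,.02,.074],[-.088,-.02,.074],[.035,0,.05],[.068,.052,.084],[.102,-.052,.084]]
for u in proj("top",j2w(p,M)): cv2.circle(cr,tuple(int(v) for v in (u-[x0,y0])*k),3,(0,0,255),1)
cv2.imwrite("pics/crop.png",cr)
print(j2w(p,M).round(4))
for n,u in (("cup",np.array([286,405])*.64),("s1",np.array([270,350])*.64),("s2",np.array([348,395])*.64)):
    print(n,least_squares(lambda q:proj("top",[[q[0],q[1],.04]])[0]-u,[.5,.1]).x)
E
```

```text
[0.54066599 0.05287203 0.18911885] [-1.7 -1.7  0.1 -2.   0.8 -0.3 -0.2  0.   1.  -2.  -0.8 -3.6  0.4  0.5]
cam -0.020000000000000004 0.10800968545199291
[[ 0.6525  0.1333  0.016 ]
 [ 0.68   -0.0101  0.016 ]
 [ 0.4541 -0.0533  0.016 ]
 [ 0.4266  0.0901  0.016 ]
 [ 0.4789 -0.0377  0.087 ]
 [ 0.5487  0.0106  0.047 ]
 [ 0.4505  0.056   0.074 ]
 [ 0.458   0.0167  0.074 ]
 [ 0.575   0.0595  0.05  ]
 [ 0.5977  0.1167  0.084 ]
 [ 0.6506  0.021   0.084 ]]
cup [0.49180077 0.27366188]
s1 [0.56117913 0.29709841]
s2 [0.50587948 0.19545889]
```

View pics/crop.png

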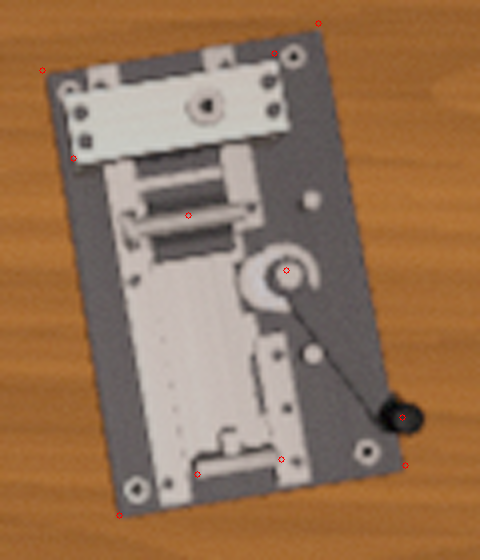

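Run:
```python
from h import *
M=[[.125,.058,.016],[.125,-.088,.016],[-.105,-.088,.016],[-.105,.058,.016],[0,-.043,.047],[.068,.052,.084],[.102,-.052,.084],[.068,-.052,.084],[.035,0,.055]]
U=np.array([[47,75],[322,31],[404,467],[120,515],[290,273],[76,165],[275,60],[289,129],[190,218]])/4+[245,165]
f=least_squares(lambda p:(proj("top",j2w(p,M))-U).ravel(),[.54,.05,.19],loss="soft_l1");p=f.x;print(p.round(4),(f.fun.reshape(-1,2)).round(1).tolist())
print((proj("top",j2w(p,M))-U).round(1).tolist())
np.save("p.npy",p)
g=np.array([406,416])/4+[245,165]
A=np.linspace(-.1,.5,61);d=[np.linalg.norm(proj("top",j2w(p,grip(a)))[0]-g) for a in A];a=A[np.argmin(d)];print("cam",a,min(d))
print(j2w(p,[grip(a),[0,-.043,.047],[-.088,0,.058],grip(1.92)]).round(4))
```

```text
[0.5385 0.0523 0.1839] [[-0.7, -0.3], [-0.3, -0.7], [0.5, 1.0], [-0.1, 1.1], [-0.6, 0.7], [-0.1, -0.5], [0.6, -0.5], [0.3, -0.5], [0.1, 0.2]]
[[-0.7, -0.3], [-0.3, -0.7], [0.5, 1.0], [-0.1, 1.1], [-0.6, 0.7], [-0.1, -0.5], [0.6, -0.5], [0.3, -0.5], [0.1, 0.2]]
cam 0.01999999999999999 1.0186102396352679
[[ 0.4782 -0.0408  0.087 ]
 [ 0.5463  0.01    0.047 ]
 [ 0.4519  0.0362  0.058 ]
 [ 0.6164 -0.0381  0.087 ]]
```

```bash
cat >> h.py <<'E'
from scipy.spatial.transform import Rotation as R
p=np.load("p.npy")
def cur():
    s=bot.get_state();q=s["orientation"];r=R.from_quat([q[1],q[2],q[3],q[0]]);y=r.as_matrix()[:,1]
    return np.array(s["position"]),r,np.degrees(np.arctan2(y[1],y[0]))
def rows(W,jig=True,ref=None):
    """W: (x,y,z mm, tool-y heading deg) in jig frame -> rows in tool axes of ref pose"""
    P,r,h=ref or cur()
    for x,y,z,a in W:
        w=j2w(p,[[x/1e3,y/1e3,z/1e3]])[0]; hw=a+np.degrees(p[2])
        d=r.inv().apply(w-P)*1e3; t=-((hw-h+180)%360-180)
        print("dx %.0f dy %.0f dz %.0f rz %.0f"%(*d,t))
E
python3 - <<'E'
from h import *
print(cur()[0],cur()[2]); s=bot.get_state();print(s["joint_positions"])
g=np.array(grip(.02))*1e3
rows([(50,150,220,340),(g[0],g[1],160,296),(g[0],g[1],74,296)])
E
```

```text
[0.18380593 0.64945219 0.22741107] 74.19313745079386
[-1.44449617  0.4260869   0.07388874  1.60599801 -0.03413018  1.11080926
 -0.06712073]
dx -482 dy -321 dz 7 rz 84
dx -471 dy -584 dz 67 rz 128
dx -471 dy -584 dz 153 rz 128
```

send_rows([
  {"dx":-35,"dy":-23,"dz":0,"rz":6},
  {"dx":-69,"dy":-46,"dz":0,"rz":12},
  {"dx":-104,"dy":-69,"dz":0,"rz":18},
  {"dx":-138,"dy":-92,"dz":0,"rz":24},
  {"dx":-172,"dy":-115,"dz":0,"rz":30},
  {"dx":-206,"dy":-138,"dz":0,"rz":36},
  {"dx":-240,"dy":-161,"dz":0,"rz":42},
  {"dx":-275,"dy":-184,"dz":0,"rz":48},
  {"dx":-310,"dy":-207,"dz":0,"rz":54},
  {"dx":-344,"dy":-230,"dz":0,"rz":60},
], hand=0.5)

```text
validation failed for argument at $.mo...
```

Run:
```python
from h import *
print(cur()[0],cur()[2]); s=bot.get_state();print(s["joint_positions"],s["gripper_width"])
g=np.array(grip(.02))*1e3
rows([(50,150,220,340),(g[0],g[1],160,296),(g[0],g[1],74,296)])
```

```text
[0.18380593 0.64945219 0.22741107] 74.19313745079386
[-1.44449617  0.4260869   0.07388874  1.60599801 -0.03413018  1.11080926
 -0.06712073] 1.0030653614520124
dx -482 dy -321 dz 7 rz 84
dx -471 dy -584 dz 67 rz 128
dx -471 dy -584 dz 153 rz 128
```

send_rows([
  {"dx":-35,"dy":-23,"dz":0,"rx":0,"ry":0,"rz":6},
  {"dx":-69,"dy":-46,"dz":0,"rx":0,"ry":0,"rz":12},
  {"dx":-104,"dy":-69,"dz":0,"rx":0,"ry":0,"rz":18},
  {"dx":-138,"dy":-92,"dz":0,"rx":0,"ry":0,"rz":24},
  {"dx":-172,"dy":-115,"dz":0,"rx":0,"ry":0,"rz":30},
  {"dx":-206,"dy":-138,"dz":0,"rx":0,"ry":0,"rz":36},
  {"dx":-240,"dy":-161,"dz":0,"rx":0,"ry":0,"rz":42},
  {"dx":-275,"dy":-184,"dz":0,"rx":0,"ry":0,"rz":48},
  {"dx":-310,"dy":-207,"dz":0,"rx":0,"ry":0,"rz":54},
  {"dx":-344,"dy":-230,"dz":0,"rx":0,"ry":0,"rz":60},
], hand=0.5)

```text
time_s: 1.68
position: [0.4532, 0.3328, 0.2278]
orientation: [-0.0, 0.616, 0.788, 0.0]
contact_force: [1.4, 1.0, -0.5]
gripper_width: 0.502
grip_force: 0.0
```

Run:
```python
from h import *
print(cur()[0],cur()[2]); s=bot.get_state();print(s["joint_positions"],s["gripper_width"])
g=np.array(grip(.02))*1e3
rows([(50,150,220,340),(g[0],g[1],160,296),(g[0],g[1],74,296)])
```

```text
[0.4532425  0.33278728 0.227792  ] 13.905752638280775
[-1.09820388  0.25251966  0.41850565  1.88128029 -0.11898998  1.03118002
 -0.3875582 ] 0.5017965447927583
dx -146 dy 74 dz 8 rz 23
dx -369 dy -66 dz 68 rz 67
dx -369 dy -66 dz 154 rz 67
```

send_rows([
  {"dx":-37,"dy":-7,"dz":0,"rx":0,"ry":0,"rz":7},
  {"dx":-74,"dy":-13,"dz":0,"rx":0,"ry":0,"rz":14},
  {"dx":-111,"dy":-20,"dz":5,"rx":0,"ry":0,"rz":21},
  {"dx":-148,"dy":-26,"dz":15,"rx":0,"ry":0,"rz":28},
  {"dx":-185,"dy":-33,"dz":25,"rx":0,"ry":0,"rz":35},
  {"dx":-222,"dy":-40,"dz":35,"rx":0,"ry":0,"rz":42},
  {"dx":-259,"dy":-46,"dz":45,"rx":0,"ry":0,"rz":49},
  {"dx":-296,"dy":-53,"dz":52,"rx":0,"ry":0,"rz":56},
  {"dx":-333,"dy":-60,"dz":60,"rx":0,"ry":0,"rz":62},
  {"dx":-369,"dy":-66,"dz":68,"rx":0,"ry":0,"rz":67},
])

```text
time_s: 2.52
position: [0.4785, -0.0413, 0.1595]
orientation: [-0.0, 0.949, 0.316, 0.001]
contact_force: [0.7, 0.7, 0.1]
gripper_width: 0.503
grip_force: 0.0
```

Run:
```python
from h import *
print(cur()[0],cur()[2]); s=bot.get_state();print(s["joint_positions"],s["contact_force"])
g=np.array(grip(.02))*1e3
rows([(g[0],g[1],160,296),(g[0],g[1],74,296)])
f=bot.grab_frame("scene"); cv2.imwrite("pics/s1.png",cv2.resize(f[90:280,110:340,::-1],None,fx=3,fy=3))
```

```text
[ 0.47848673 -0.04125779  0.15945573] -53.1214476735951
[-0.72396032  0.23708324  0.7827879   2.13506274 -0.223377    0.84846827
 -0.73357513] [0.69620214 0.74976897 0.08421942]
dx 0 dy -1 dz -1 rz 0
dx -0 dy -1 dz 85 rz 0
```

View pics/s1.png

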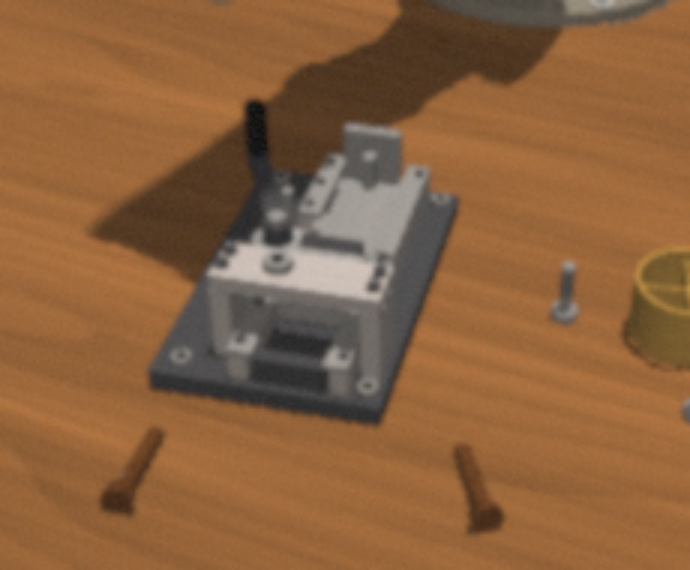

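The crop shows the jig, with the grip at (255,130), the push plate at (372,150) and the arm's shadow. The gripper does not show, so I'll check where it projects.

Run:
```python
from h import *
P=cur()[0]
for c in("scene","top"): print(c,proj(c,[P,P-[0,0,.017],P+[0,0,.1]]).round(),proj(c,j2w(p,grip(.02))).round(), proj(c,[[0,0,0]]).round())
f=bot.grab_frame("scene"); t=bot.grab_frame("top"); cv2.imwrite("pics/both.png",cv2.resize(np.vstack([f,t])[:,:,::-1],(400,600)))
```

```text
scene [[190.  92.]
 [190.  99.]
 [186.  41.]] [[195. 124.]] [[289.  76.]]
top [[360. 271.]
 [357. 271.]
 [375. 272.]] [[347. 270.]] [[319. 522.]]
```

View pics/both.png

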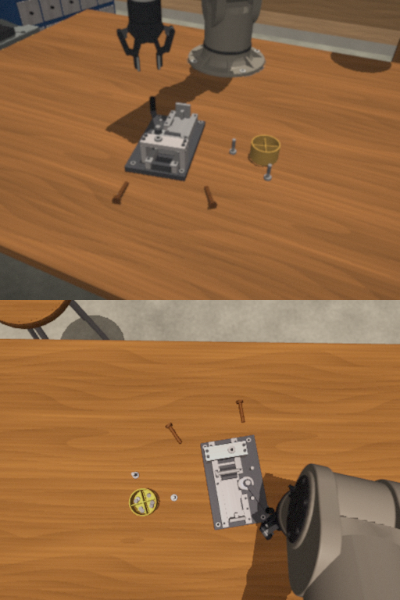

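Both fingers show in the scene view, with tips at about (137,68) and (153,68) of the picture, above and slightly behind the grip at (153,103). I'll zoom in and mark where the TCP and grip project.

Run:
```python
from h import *
P=cur()[0]; f=bot.grab_frame("scene"); t=bot.grab_frame("top")
out=[]
for c,im,x0,y0 in(("scene",f,150,50),("top",t,310,225)):
    cr=cv2.resize(im[y0:y0+90,x0:x0+75,::-1],None,fx=5,fy=5,interpolation=cv2.INTER_CUBIC)
    for k,u in enumerate(proj(c,np.vstack([[P-[0,0,.017]],j2w(p,grip(.02))]))): cv2.circle(cr,tuple(int(v) for v in (u-[x0,y0])*5),4,(0,0,255) if k==0 else (0,255,0),1)
    out.append(cr)
cv2.imwrite("pics/z.png",np.hstack(out))
```

```text
(no output)
```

View pics/z.png

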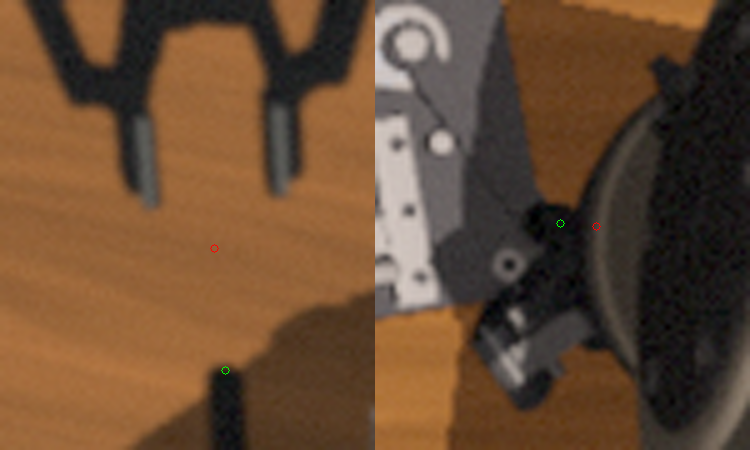

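The finger midpoint lines up sideways with the grip, and the tips sit a little higher than the nominal value because the hand is half open. I'll lower it so the fingers stand either side of the grip.

send_rows([
  {"dx":0,"dy":0,"dz":20,"rx":0,"ry":0,"rz":0},
  {"dx":0,"dy":-1,"dz":40,"rx":0,"ry":0,"rz":0},
  {"dx":0,"dy":-1,"dz":55,"rx":0,"ry":0,"rz":0},
  {"dx":0,"dy":-1,"dz":70,"rx":0,"ry":0,"rz":0},
  {"dx":0,"dy":-1,"dz":82,"rx":0,"ry":0,"rz":0},
  {"dx":0,"dy":-1,"dz":91,"rx":0,"ry":0,"rz":0},
  {"dx":0,"dy":-1,"dz":91,"rx":0,"ry":0,"rz":0},
])

```text
time_s: 3.35
position: [0.4775, -0.038, 0.0672]
orientation: [-0.0, 0.948, 0.32, -0.001]
contact_force: [-0.3, 0.1, -0.5]
gripper_width: 0.498
grip_force: 0.0
```

Run:
```python
from h import *
print(cur()[0],cur()[2]); s=bot.get_state();print(s["joint_positions"],s["contact_force"])
W=[]
for a in np.linspace(0,2.2,12):
    g=np.array(grip(a))*1e3; W.append((g[0],g[1],68,295+np.degrees(a)))
rows(W)
f=bot.grab_frame("scene"); cv2.imwrite("pics/z2.png",cv2.resize(f[60:210,130:300,::-1],None,fx=4,fy=4))
```

```text
[ 0.47748421 -0.03800636  0.06722382] -52.72125510383723
[-0.59973432  0.40591393  0.66008964  2.20043594 -0.4074511   0.65646947
 -0.57050837] [-0.28728729  0.10075934 -0.50867185]
dx -1 dy 1 dz -1 rz 2
dx 0 dy 18 dz -1 rz -10
dx 5 dy 34 dz -1 rz -21
dx 12 dy 49 dz -1 rz -33
dx 23 dy 63 dz -1 rz -44
dx 36 dy 74 dz -1 rz -56
dx 51 dy 82 dz -1 rz -67
dx 67 dy 87 dz -1 rz -78
dx 84 dy 88 dz -1 rz -90
dx 101 dy 87 dz -1 rz -101
dx 117 dy 82 dz -1 rz -113
dx 132 dy 74 dz -1 rz -124
```

View pics/z2.png

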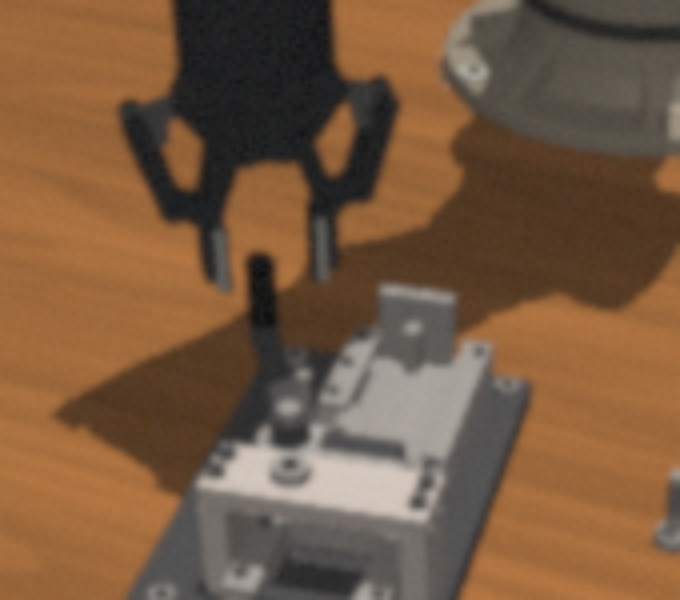

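Both pads overlap the grip's top part, with the tips at (222,288) and (320,278) and the grip at (260,255–325). I'll go slightly lower and start the arc.

Run:
```python
from h import *
W=[]
for a in np.arange(.1,1.05,.1):
    g=np.array(grip(a))*1e3; W.append((g[0],g[1],62,295+np.degrees(a)))
rows(W)
```

```text
dx -1 dy 9 dz 6 rz -4
dx 0 dy 17 dz 6 rz -10
dx 2 dy 26 dz 6 rz -15
dx 5 dy 34 dz 6 rz -21
dx 8 dy 41 dz 6 rz -27
dx 12 dy 49 dz 6 rz -33
dx 17 dy 56 dz 6 rz -38
dx 23 dy 62 dz 6 rz -44
dx 29 dy 68 dz 6 rz -50
dx 36 dy 73 dz 6 rz -56
```

send_rows([
  {"dx":-1,"dy":6,"dz":6,"rx":0,"ry":0,"rz":-4},
  {"dx":0,"dy":17,"dz":6,"rx":0,"ry":0,"rz":-10},
  {"dx":2,"dy":26,"dz":6,"rx":0,"ry":0,"rz":-15},
  {"dx":5,"dy":34,"dz":6,"rx":0,"ry":0,"rz":-21},
  {"dx":8,"dy":41,"dz":6,"rx":0,"ry":0,"rz":-27},
  {"dx":12,"dy":49,"dz":6,"rx":0,"ry":0,"rz":-33},
  {"dx":12,"dy":49,"dz":6,"rx":0,"ry":0,"rz":-33},
])

```text
time_s: 3.98
position: [0.5183, -0.071, 0.0632]
orientation: [0.0, 0.817, 0.577, 0.0]
contact_force: [0.6, -0.4, -0.6]
gripper_width: 0.497
grip_force: 0.0
```

Run:
```python
from h import *
print(cur()[0],cur()[2]); s=bot.get_state();print(s["joint_positions"],s["contact_force"])
f=bot.grab_frame("scene"); t=bot.grab_frame("top")
a=cv2.resize(f[60:210,130:260,::-1],None,fx=3,fy=4*.75);b=cv2.resize(t[190:340,280:410,::-1],None,fx=3,fy=3)
cv2.imwrite("pics/z3.png",np.hstack([a,b]))
```

```text
[ 0.5182834  -0.07101807  0.06323371] -19.517111664665283
[-0.37865928  0.43807737  0.48249024  2.10263086 -0.32234866  0.67017825
 -0.02059197] [ 0.58836422 -0.37700494 -0.60057365]
```

View pics/z3.png

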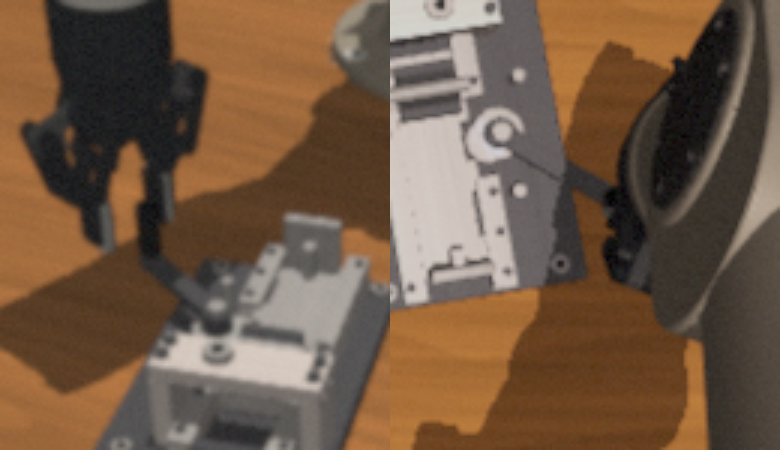

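Run:
```python
from h import *
P,r,h=cur(); M=r.as_matrix()
for s in(-1,1):
  for z in(-.005,.01,.017): print(s,z,proj("scene",P+s*.0215*M[:,1]+z*M[:,2]).round(1), proj("scene",P+s*.0215*M[:,1]+z*M[:,2]+.011*M[:,0]).round(1))
print([proj("scene",j2w(p,np.array(grip(a)))).round(1).tolist() for a in (.4,.45,.5,.6)])
```

```text
-1 -0.005 [[181.6 134.2]] [[185.1 136.2]]
-1 0.01 [[182.1 140.4]] [[185.6 142.4]]
-1 0.017 [[182.4 143.2]] [[185.9 145.2]]
1 -0.005 [[165.  142.3]] [[168.5 144.4]]
1 0.01 [[165.8 148.5]] [[169.3 150.6]]
1 0.017 [[166.1 151.4]] [[169.6 153.5]]
[[[180.1, 127.3]], [[178.3, 127.9]], [[176.5, 128.6]], [[173.0, 130.1]]]
```

Run:
```python
from h import *
W=[]
for a in np.arange(.7,2.15,.1):
    g=np.array(grip(a))*1e3; W.append((g[0],g[1],55,295+np.degrees(a)))
rows(W)
```

```text
dx 1 dy 8 dz 8 rz -6
dx 2 dy 16 dz 8 rz -11
dx 4 dy 24 dz 8 rz -17
dx 7 dy 32 dz 8 rz -23
dx 11 dy 40 dz 8 rz -29
dx 15 dy 47 dz 8 rz -34
dx 21 dy 54 dz 8 rz -40
dx 26 dy 60 dz 8 rz -46
dx 33 dy 66 dz 8 rz -52
dx 40 dy 71 dz 8 rz -57
dx 47 dy 75 dz 8 rz -63
dx 55 dy 79 dz 8 rz -69
dx 63 dy 81 dz 8 rz -74
dx 71 dy 83 dz 8 rz -80
dx 79 dy 84 dz 8 rz -86
```

send_rows([
  {"dx":1,"dy":8,"dz":4,"rx":0,"ry":0,"rz":-6},
  {"dx":2,"dy":16,"dz":8,"rx":0,"ry":0,"rz":-11},
  {"dx":4,"dy":24,"dz":8,"rx":0,"ry":0,"rz":-17},
  {"dx":7,"dy":32,"dz":8,"rx":0,"ry":0,"rz":-23},
  {"dx":11,"dy":40,"dz":8,"rx":0,"ry":0,"rz":-29},
  {"dx":15,"dy":47,"dz":8,"rx":0,"ry":0,"rz":-34},
  {"dx":21,"dy":54,"dz":8,"rx":0,"ry":0,"rz":-40},
  {"dx":26,"dy":60,"dz":8,"rx":0,"ry":0,"rz":-46},
  {"dx":33,"dy":66,"dz":8,"rx":0,"ry":0,"rz":-52},
  {"dx":40,"dy":71,"dz":8,"rx":0,"ry":0,"rz":-57},
])

```text
time_s: 4.92
position: [0.5973, -0.0578, 0.0546]
orientation: [0.0, 0.444, 0.896, -0.001]
contact_force: [-1.4, -6.9, -1.3]
gripper_width: 0.501
grip_force: 2.8
```

Run:
```python
from h import *
W=[]
for a in np.arange(1.7,2.25,.1):
    g=np.array(grip(a))*1e3; W.append((g[0],g[1],55,295+np.degrees(a)))
rows(W)
```

```text
dx 0 dy 9 dz -0 rz -6
dx 2 dy 17 dz -0 rz -11
dx 4 dy 26 dz -0 rz -17
dx 7 dy 34 dz -0 rz -23
dx 10 dy 41 dz -0 rz -29
dx 15 dy 48 dz -0 rz -34
```

send_rows([
  {"dx":0,"dy":9,"dz":0,"rx":0,"ry":0,"rz":-6},
  {"dx":2,"dy":17,"dz":0,"rx":0,"ry":0,"rz":-11},
  {"dx":4,"dy":26,"dz":0,"rx":0,"ry":0,"rz":-17},
  {"dx":6,"dy":31,"dz":0,"rx":0,"ry":0,"rz":-20},
  {"dx":7,"dy":34,"dz":0,"rx":0,"ry":0,"rz":-21},
  {"dx":7,"dy":34,"dz":0,"rx":0,"ry":0,"rz":-21},
  {"dx":7,"dy":34,"dz":0,"rx":0,"ry":0,"rz":-21},
  {"dx":7,"dy":34,"dz":0,"rx":0,"ry":0,"rz":-21},
])

```text
time_s: 5.58
position: [0.6203, -0.0304, 0.0546]
orientation: [0.0, 0.275, 0.961, -0.0]
contact_force: [-0.1, 0.7, 1.3]
gripper_width: 0.498
grip_force: 0.0
```

Run:
```python
from h import *
print(cur()[0],cur()[2]); s=bot.get_state();print(s["contact_force"])
f=bot.grab_frame("scene"); t=bot.grab_frame("top")
a=cv2.resize(f[80:230,110:240,::-1],None,fx=3,fy=3);b=cv2.resize(t[150:300,260:390,::-1],None,fx=3,fy=3)
cv2.imwrite("pics/z4.png",np.hstack([a,b]))
```

```text
[ 0.62025786 -0.03043243  0.054632  ] 58.079374233378715
[-0.10917613  0.7281326   1.2612529 ]
```

View pics/z4.png

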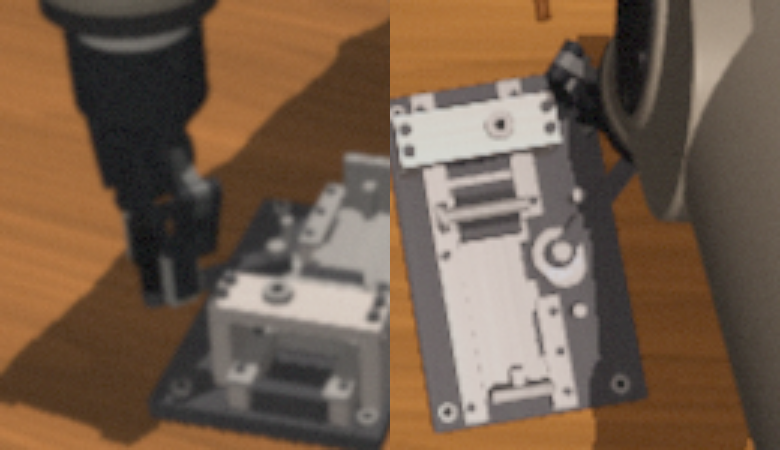

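Run:
```python
from h import *
W=[]
for a in (2.02,2.06,2.1,2.15,2.2):
    g=np.array(grip(a))*1e3; W.append((g[0],g[1],55,295+np.degrees(a)))
rows(W)
```

```text
dx -1 dy 0 dz -0 rz -3
dx -0 dy 3 dz -0 rz -5
dx -0 dy 7 dz -0 rz -8
dx 1 dy 11 dz -0 rz -11
dx 2 dy 15 dz -0 rz -13
```

send_rows([
  {"dx":0,"dy":3,"dz":0,"rx":0,"ry":0,"rz":-5},
  {"dx":0,"dy":6,"dz":0,"rx":0,"ry":0,"rz":-7},
  {"dx":0,"dy":6,"dz":0,"rx":0,"ry":0,"rz":-7},
  {"dx":0,"dy":6,"dz":0,"rx":0,"ry":0,"rz":-7},
])

```text
time_s: 6.02
position: [0.6224, -0.0266, 0.0542]
orientation: [-0.001, 0.216, 0.976, -0.001]
contact_force: [-5.7, -4.2, 1.7]
gripper_width: 0.504
grip_force: 2.7
```

send_rows([
  {"dx":0,"dy":4,"dz":0,"rx":0,"ry":0,"rz":-2},
  {"dx":0,"dy":4,"dz":0,"rx":0,"ry":0,"rz":-2},
  {"dx":0,"dy":4,"dz":0,"rx":0,"ry":0,"rz":-2},
  {"dx":0,"dy":4,"dz":0,"rx":0,"ry":0,"rz":-2},
])

```text
time_s: 6.35
position: [0.6221, -0.026, 0.0539]
orientation: [-0.002, 0.2, 0.98, -0.002]
contact_force: [-16.9, -15.6, 10.4]
gripper_width: 0.501
grip_force: 10.6
```

send_rows([
  {"dx":0,"dy":-8,"dz":0,"rx":0,"ry":0,"rz":0},
  {"dx":0,"dy":-12,"dz":0,"rx":0,"ry":0,"rz":0},
  {"dx":0,"dy":-12,"dz":-30,"rx":0,"ry":0,"rz":0},
  {"dx":0,"dy":-12,"dz":-65,"rx":0,"ry":0,"rz":0},
  {"dx":0,"dy":-12,"dz":-105,"rx":0,"ry":0,"rz":0},
  {"dx":0,"dy":-12,"dz":-110,"rx":0,"ry":0,"rz":0},
])

```text
time_s: 6.85
position: [0.6237, -0.033, 0.1712]
orientation: [0.004, 0.198, 0.98, 0.001]
contact_force: [1.2, -0.9, 1.0]
gripper_width: 0.504
grip_force: 0.0
```

Run:
```python
from h import *
print(cur()[0],cur()[2]); s=bot.get_state();print(s["contact_force"])
rows([(-110,0,164,0),(-110,0,74,0)])
```

```text
[ 0.62367236 -0.03299954  0.17117698] 67.14966679194012
[ 1.19117143 -0.87274423  1.0475283 ]
dx 204 dy -15 dz 6 rz 57
dx 204 dy -15 dz 96 rz 57
```

send_rows([
  {"dx":22,"dy":-2,"dz":0,"rx":0,"ry":0,"rz":6},
  {"dx":44,"dy":-4,"dz":0,"rx":0,"ry":0,"rz":12},
  {"dx":68,"dy":-5,"dz":0,"rx":0,"ry":0,"rz":18},
  {"dx":92,"dy":-7,"dz":0,"rx":0,"ry":0,"rz":24},
  {"dx":116,"dy":-9,"dz":0,"rx":0,"ry":0,"rz":31},
  {"dx":140,"dy":-10,"dz":0,"rx":0,"ry":0,"rz":38},
  {"dx":162,"dy":-12,"dz":0,"rx":0,"ry":0,"rz":44},
  {"dx":184,"dy":-14,"dz":0,"rx":0,"ry":0,"rz":50},
  {"dx":204,"dy":-15,"dz":0,"rx":0,"ry":0,"rz":57},
  {"dx":204,"dy":-15,"dz":0,"rx":0,"ry":0,"rz":57},
], hand=0)

```text
time_s: 7.68
position: [0.4238, 0.0333, 0.1643]
orientation: [-0.001, 0.645, 0.764, 0.0]
contact_force: [1.9, 0.5, 1.2]
gripper_width: -0.002
grip_force: 0.0
```

Run:
```python
from h import *
P,r,h=cur();print(P,h); s=bot.get_state();print(s["joint_positions"],s["gripper_width"])
rows([(-112,0,160,0),(-112,0,74,0),(-50,0,74,0)])
f=bot.grab_frame("scene"); cv2.imwrite("pics/z5.png",cv2.resize(f[30:210,130:330,::-1],None,fx=3,fy=3))
print((proj("scene",[P-[0,0,.017],P])-[130,30])*3)
```

```text
[0.42383836 0.0332638  0.16433622] 9.666501432462933
[-0.41056164  0.0885215   0.19222948  2.21405061 -0.02390508  0.84138656
 -0.03441135] -0.0020803713646343723
dx -2 dy 4 dz 4 rz -1
dx -2 dy 4 dz 90 rz -1
dx -1 dy 66 dz 90 rz -1
[[327.00597934 189.67341596]
 [326.97411337 166.25340744]]
```

View pics/z5.png

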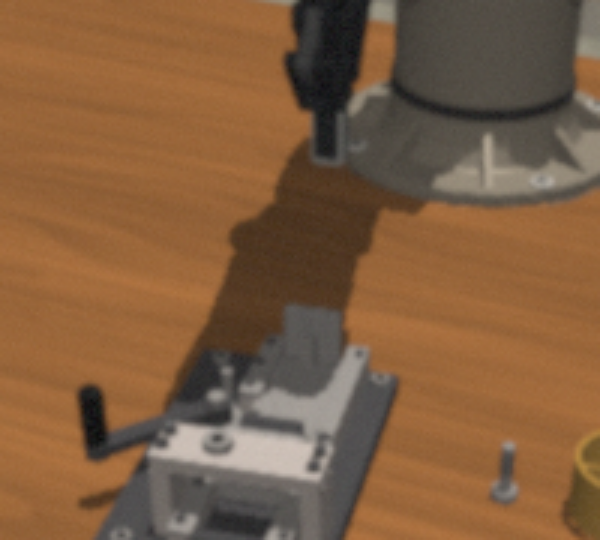

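send_rows([
  {"dx":-1,"dy":1,"dz":25,"rx":0,"ry":0,"rz":-1},
  {"dx":-2,"dy":2,"dz":50,"rx":0,"ry":0,"rz":-1},
  {"dx":-2,"dy":2,"dz":75,"rx":0,"ry":0,"rz":-1},
  {"dx":-2,"dy":2,"dz":92,"rx":0,"ry":0,"rz":-1},
  {"dx":-2,"dy":2,"dz":102,"rx":0,"ry":0,"rz":-1},
  {"dx":-2,"dy":2,"dz":102,"rx":0,"ry":0,"rz":-1},
])

```text
time_s: 8.23
position: [0.4287, 0.0302, 0.0606]
orientation: [-0.001, 0.634, 0.773, -0.001]
contact_force: [-0.2, 0.1, -0.1]
gripper_width: -0.001
grip_force: 0.0
```

Run:
```python
from h import *
P,r,h=cur();print(P,h); s=bot.get_state();print(s["joint_positions"],s["contact_force"])
rows([(-110,0,62,0),(-100,0,62,0),(-60,0,62,0),(-50,0,62,0)])
```

```text
[0.4287176  0.03022604 0.06061386] 11.281925296931613
[-0.37432363  0.28522367  0.17520809  2.28592856 -0.08902491  0.57895726
  0.06554962] [-0.16894178  0.0762509  -0.11271077]
dx 2 dy 2 dz -1 rz 1
dx 1 dy 12 dz -1 rz 1
dx 1 dy 52 dz -2 rz 1
dx 1 dy 62 dz -2 rz 1
```

send_rows([
  {"dx":1,"dy":4,"dz":0,"rx":0,"ry":0,"rz":1},
  {"dx":1,"dy":8,"dz":0,"rx":0,"ry":0,"rz":1},
  {"dx":1,"dy":12,"dz":0,"rx":0,"ry":0,"rz":1},
  {"dx":1,"dy":16,"dz":0,"rx":0,"ry":0,"rz":1},
  {"dx":1,"dy":20,"dz":0,"rx":0,"ry":0,"rz":1},
  {"dx":1,"dy":24,"dz":0,"rx":0,"ry":0,"rz":1},
  {"dx":1,"dy":28,"dz":0,"rx":0,"ry":0,"rz":1},
  {"dx":1,"dy":32,"dz":0,"rx":0,"ry":0,"rz":1},
  {"dx":1,"dy":36,"dz":0,"rx":0,"ry":0,"rz":1},
  {"dx":1,"dy":40,"dz":0,"rx":0,"ry":0,"rz":1},
])

```text
time_s: 9.07
position: [0.4691, 0.0393, 0.0633]
orientation: [0.0, 0.641, 0.767, 0.0]
contact_force: [-2.5, -2.3, 8.3]
gripper_width: -0.001
grip_force: 3.9
```

send_rows([
  {"dx":0,"dy":4,"dz":0,"rx":0,"ry":0,"rz":0},
  {"dx":0,"dy":8,"dz":0,"rx":0,"ry":0,"rz":0},
  {"dx":0,"dy":12,"dz":0,"rx":0,"ry":0,"rz":0},
  {"dx":0,"dy":15,"dz":0,"rx":0,"ry":0,"rz":0},
  {"dx":0,"dy":17,"dz":0,"rx":0,"ry":0,"rz":0},
  {"dx":0,"dy":17,"dz":0,"rx":0,"ry":0,"rz":0},
])

```text
time_s: 9.57
position: [0.4861, 0.0424, 0.0633]
orientation: [0.001, 0.641, 0.767, 0.001]
contact_force: [0.1, -0.5, 5.3]
gripper_width: 0.002
grip_force: 3.1
```

Run:
```python
from h import *
P,r,h=cur();print(P,h,bot.get_state()["contact_force"])
rows([(-50,0,62,0)])
f=bot.grab_frame("scene"); cv2.imwrite("pics/z6.png",cv2.resize(f[70:250,120:320,::-1],None,fx=3,fy=3))
```

```text
[0.48614394 0.04237681 0.06332186] 10.205390968904533 [ 0.08858095 -0.47447037  5.31718321]
dx 0 dy 3 dz 1 rz -0
```

View pics/z6.png

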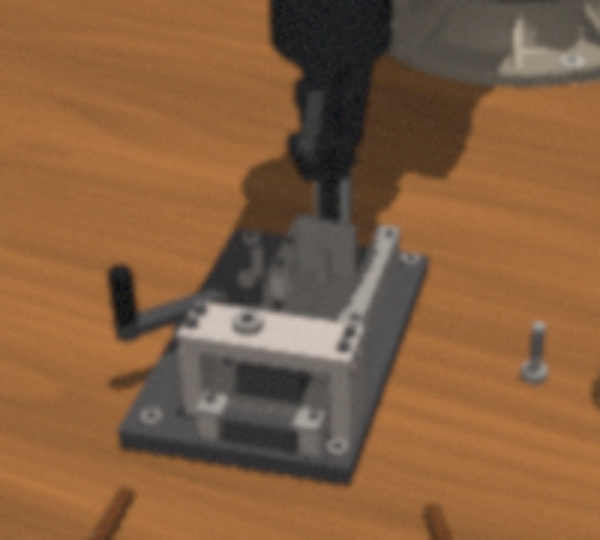

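The scene view shows the plate pushed well forward with the fingers right behind it, and the lever still forward at (120,300). That was one picture over the limit of 10 (11 so far), so I won't view any more. From here I'll work from forces and numbers.

send_rows([
  {"dx":0,"dy":2,"dz":0,"rx":0,"ry":0,"rz":0},
  {"dx":0,"dy":4,"dz":0,"rx":0,"ry":0,"rz":0},
  {"dx":0,"dy":5,"dz":0,"rx":0,"ry":0,"rz":0},
  {"dx":0,"dy":5,"dz":0,"rx":0,"ry":0,"rz":0},
])

```text
time_s: 9.95
position: [0.4908, 0.0432, 0.0633]
orientation: [0.0, 0.641, 0.767, 0.001]
contact_force: [-2.3, -0.7, 6.4]
gripper_width: -0.001
grip_force: 3.3
```

send_rows([
  {"dx":0,"dy":2,"dz":0,"rx":0,"ry":0,"rz":0},
  {"dx":0,"dy":4,"dz":0,"rx":0,"ry":0,"rz":0},
  {"dx":0,"dy":5,"dz":0,"rx":0,"ry":0,"rz":0},
  {"dx":0,"dy":5,"dz":0,"rx":0,"ry":0,"rz":0},
])

```text
time_s: 10.28
position: [0.4938, 0.0438, 0.0631]
orientation: [-0.001, 0.641, 0.767, -0.001]
contact_force: [-14.2, -2.3, 20.0]
gripper_width: -0.004
grip_force: 10.0
```

send_rows([
  {"dx":0,"dy":3,"dz":0,"rx":0,"ry":0,"rz":0},
  {"dx":0,"dy":3,"dz":0,"rx":0,"ry":0,"rz":0},
  {"dx":0,"dy":3,"dz":0,"rx":0,"ry":0,"rz":0},
])

```text
time_s: 10.53
position: [0.4962, 0.0442, 0.0632]
orientation: [-0.001, 0.642, 0.767, -0.001]
contact_force: [-17.8, -2.3, 26.2]
gripper_width: -0.001
grip_force: 13.0
```

Run:
```python
from h import *
P,r,h=cur();print(P,h); c,s=np.cos(p[2]),np.sin(p[2]);d=P[:2]-p[:2];print("jig x",c*d[0]+s*d[1],-s*d[0]+c*d[1])
g=np.array(grip(1.92))*1e3
rows([(-60,0,62,0),(-60,0,170,0),(g[0],g[1],170,45),(g[0],g[1],55,45)])
```

```text
[0.49620651 0.04417804 0.06323914] 10.190865329915686
jig x -0.04302822266320654 -0.0002489385389316456
dx 0 dy -17 dz 1 rz -0
dx 0 dy -17 dz -107 rz -0
dx -102 dy 103 dz -107 rz -45
dx -102 dy 104 dz 8 rz -45
```

send_rows([
  {"dx":0,"dy":-8,"dz":0,"rx":0,"ry":0,"rz":0},
  {"dx":0,"dy":-17,"dz":0,"rx":0,"ry":0,"rz":0},
  {"dx":0,"dy":-22,"dz":0,"rx":0,"ry":0,"rz":0},
  {"dx":0,"dy":-22,"dz":8,"rx":0,"ry":0,"rz":0},
  {"dx":0,"dy":-22,"dz":11,"rx":0,"ry":0,"rz":0},
  {"dx":0,"dy":-22,"dz":11,"rx":0,"ry":0,"rz":0},
])

```text
time_s: 11.03
position: [0.4759, 0.0408, 0.0506]
orientation: [-0.0, 0.641, 0.767, -0.0]
contact_force: [0.1, 0.5, 0.0]
gripper_width: 0.004
grip_force: 0.0
```

Run:
```python
from h import *
P,r,h=cur();print(P,bot.get_state()["contact_force"])
f=bot.grab_frame("scene")
for q in("push_face","lever_grip","bolt_mid"):
    for d in bot.outline_of(q,"scene"):
        m=d["region"];ys,xs=np.nonzero(m);print(q,round(d["score"],2),np.round(d["point"]),xs.min(),xs.max(),ys.min(),ys.max(),len(xs))
for s in(0,.03,.04,.045,.05): print(s,proj("scene",j2w(p,[[-.080+s,.02,.074],[-.080+s,-.02,.074],[-.088+s,.02,.074],[-.088+s,-.02,.074]])).round(1).tolist())
```

```text
[0.47590402 0.04077026 0.05056952] [0.09718994 0.47561426 0.03425847]
push_face 0.58 [221. 165.] 195 237 144 208 1000
lever_grip 0.63 [177. 172.] 156 209 159 183 493
bolt_mid 0.79 [269. 258.] 261 276 238 266 196
bolt_mid 0.66 [217. 195.] 197 228 190 199 85
bolt_mid 0.56 [153. 248.] 143 163 232 261 216
0 [[243.3, 134.9], [224.3, 132.4], [244.2, 132.9], [225.3, 130.4]]
0.03 [[239.9, 142.7], [220.4, 140.1], [240.8, 140.6], [221.5, 138.0]]
0.04 [[238.7, 145.4], [219.1, 142.7], [239.6, 143.2], [220.2, 140.6]]
0.045 [[238.1, 146.7], [218.4, 144.0], [239.0, 144.6], [219.5, 141.9]]
0.05 [[237.5, 148.1], [217.7, 145.4], [238.4, 145.9], [218.8, 143.2]]
```

The plate's top edge at row 144 and column 237 fits the shuttle being home to within about 3 mm. One lower push will make sure of it.

send_rows([
  {"dx":0,"dy":5,"dz":0,"rx":0,"ry":0,"rz":0},
  {"dx":0,"dy":9,"dz":0,"rx":0,"ry":0,"rz":0},
  {"dx":0,"dy":13,"dz":0,"rx":0,"ry":0,"rz":0},
  {"dx":0,"dy":16,"dz":0,"rx":0,"ry":0,"rz":0},
  {"dx":0,"dy":18,"dz":0,"rx":0,"ry":0,"rz":0},
  {"dx":0,"dy":18,"dz":0,"rx":0,"ry":0,"rz":0},
])

```text
time_s: 11.73
position: [0.4899, 0.0431, 0.0507]
orientation: [-0.003, 0.642, 0.767, -0.003]
contact_force: [-25.1, -2.6, 18.7]
gripper_width: 0.0
grip_force: 12.6
```

send_rows([
  {"dx":0,"dy":3,"dz":0,"rx":0,"ry":0,"rz":0},
  {"dx":0,"dy":3,"dz":0,"rx":0,"ry":0,"rz":0},
  {"dx":0,"dy":3,"dz":0,"rx":0,"ry":0,"rz":0},
])

```text
time_s: 11.98
position: [0.49, 0.0431, 0.0501]
orientation: [-0.004, 0.642, 0.767, -0.005]
contact_force: [-37.4, -6.0, 30.2]
gripper_width: 0.002
grip_force: 19.9
```

It's rigid, so the shuttle is home. I'll back off, rise and return to the lever.

send_rows([
  {"dx":0,"dy":-8,"dz":0,"rx":0,"ry":0,"rz":0},
  {"dx":0,"dy":-18,"dz":0,"rx":0,"ry":0,"rz":0},
  {"dx":0,"dy":-22,"dz":0,"rx":0,"ry":0,"rz":0},
  {"dx":0,"dy":-22,"dz":-30,"rx":0,"ry":0,"rz":0},
  {"dx":0,"dy":-22,"dz":-70,"rx":0,"ry":0,"rz":0},
  {"dx":0,"dy":-22,"dz":-110,"rx":0,"ry":0,"rz":0},
  {"dx":0,"dy":-22,"dz":-120,"rx":0,"ry":0,"rz":0},
])

```text
time_s: 12.57
position: [0.4776, 0.0408, 0.1769]
orientation: [0.002, 0.642, 0.767, 0.003]
contact_force: [1.2, 0.5, 0.2]
gripper_width: 0.0
grip_force: 0.0
```

Run:
```python
from h import *
P,r,h=cur();print(P,h)
g=np.array(grip(1.92))*1e3
rows([(g[0],g[1],170,45),(g[0],g[1],55,45)])
```

```text
[0.47755789 0.04080427 0.17689419] 10.164855120289571
dx -102 dy 123 dz 8 rz -45
dx -102 dy 122 dz 123 rz -45
```

send_rows([
  {"dx":-12,"dy":15,"dz":0,"rx":0,"ry":0,"rz":-6},
  {"dx":-25,"dy":30,"dz":0,"rx":0,"ry":0,"rz":-12},
  {"dx":-38,"dy":46,"dz":0,"rx":0,"ry":0,"rz":-18},
  {"dx":-52,"dy":62,"dz":0,"rx":0,"ry":0,"rz":-24},
  {"dx":-65,"dy":78,"dz":0,"rx":0,"ry":0,"rz":-30},
  {"dx":-78,"dy":94,"dz":0,"rx":0,"ry":0,"rz":-36},
  {"dx":-90,"dy":110,"dz":4,"rx":0,"ry":0,"rz":-41},
  {"dx":-102,"dy":123,"dz":8,"rx":0,"ry":0,"rz":-45},
  {"dx":-102,"dy":123,"dz":8,"rx":0,"ry":0,"rz":-45},
  {"dx":-102,"dy":123,"dz":8,"rx":0,"ry":0,"rz":-45},
], hand=0.5)

```text
time_s: 13.4
position: [0.6144, -0.0387, 0.1629]
orientation: [-0.0, 0.3, 0.954, -0.0]
contact_force: [0.3, 0.6, 0.2]
gripper_width: 0.499
grip_force: 0.0
```

Run:
```python
from h import *
P,r,h=cur();print(P,h,bot.get_state()["gripper_width"])
g=np.array(grip(1.92))*1e3
rows([(g[0],g[1],55,45)])
```

```text
[ 0.61437959 -0.03867693  0.16293559] 55.0827823517901 0.498701596237101
dx -1 dy 2 dz 108 rz -0
```

send_rows([
  {"dx":-1,"dy":2,"dz":25,"rx":0,"ry":0,"rz":0},
  {"dx":-1,"dy":2,"dz":50,"rx":0,"ry":0,"rz":0},
  {"dx":-1,"dy":2,"dz":70,"rx":0,"ry":0,"rz":0},
  {"dx":-1,"dy":2,"dz":88,"rx":0,"ry":0,"rz":0},
  {"dx":-1,"dy":2,"dz":100,"rx":0,"ry":0,"rz":0},
  {"dx":-1,"dy":2,"dz":108,"rx":0,"ry":0,"rz":0},
  {"dx":-1,"dy":2,"dz":108,"rx":0,"ry":0,"rz":0},
])

```text
time_s: 13.98
position: [0.6153, -0.0366, 0.0543]
orientation: [-0.001, 0.299, 0.954, -0.0]
contact_force: [0.2, -0.8, -0.5]
gripper_width: 0.503
grip_force: 0.0
```

Run:
```python
from h import *
P,r,h=cur();print(P,h,bot.get_state()["contact_force"])
for a in np.arange(1.82,.85,-.1):
    g=np.array(grip(a))*1e3; rows([(g[0],g[1],55,295+np.degrees(a))])
```

```text
[ 0.61525204 -0.03662404  0.05433816] 55.18569803411259 [ 0.20684825 -0.7739564  -0.53058722]
dx -1 dy -9 dz -1 rz 5
dx -0 dy -17 dz -1 rz 11
dx 2 dy -26 dz -1 rz 17
dx 5 dy -34 dz -1 rz 23
dx 8 dy -41 dz -1 rz 28
dx 13 dy -49 dz -1 rz 34
dx 18 dy -55 dz -1 rz 40
dx 24 dy -62 dz -1 rz 45
dx 30 dy -67 dz -1 rz 51
dx 37 dy -72 dz -1 rz 57
```

send_rows([
  {"dx":-1,"dy":-9,"dz":0,"rx":0,"ry":0,"rz":5},
  {"dx":0,"dy":-17,"dz":0,"rx":0,"ry":0,"rz":11},
  {"dx":2,"dy":-26,"dz":0,"rx":0,"ry":0,"rz":17},
  {"dx":5,"dy":-34,"dz":0,"rx":0,"ry":0,"rz":23},
  {"dx":8,"dy":-41,"dz":0,"rx":0,"ry":0,"rz":28},
  {"dx":13,"dy":-49,"dz":0,"rx":0,"ry":0,"rz":34},
  {"dx":18,"dy":-55,"dz":0,"rx":0,"ry":0,"rz":40},
  {"dx":24,"dy":-62,"dz":0,"rx":0,"ry":0,"rz":45},
  {"dx":30,"dy":-67,"dz":0,"rx":0,"ry":0,"rz":51},
  {"dx":37,"dy":-72,"dz":0,"rx":0,"ry":0,"rz":57},
])

```text
time_s: 14.82
position: [0.5459, -0.0751, 0.0569]
orientation: [0.001, 0.72, 0.694, 0.001]
contact_force: [4.2, -0.4, -3.3]
gripper_width: 0.504
grip_force: 2.1
```

Run:
```python
from h import *
P,r,h=cur();print(P,h,bot.get_state()["contact_force"])
for a in np.arange(.82,-.25,-.1):
    g=np.array(grip(a))*1e3; rows([(g[0],g[1],55,295+np.degrees(a))])
```

```text
[ 0.5458844  -0.07505782  0.05689631] -2.126269738299818 [ 4.19134665 -0.37341522 -3.28814863]
dx 0 dy -11 dz 2 rz 5
dx 2 dy -19 dz 2 rz 11
dx 4 dy -27 dz 2 rz 17
dx 7 dy -35 dz 2 rz 23
dx 10 dy -43 dz 2 rz 28
dx 15 dy -50 dz 2 rz 34
dx 20 dy -57 dz 2 rz 40
dx 25 dy -63 dz 2 rz 45
dx 32 dy -69 dz 2 rz 51
dx 39 dy -74 dz 2 rz 57
dx 46 dy -78 dz 2 rz 63
```

send_rows([
  {"dx":0,"dy":-10,"dz":0,"rx":0,"ry":0,"rz":5},
  {"dx":2,"dy":-18,"dz":0,"rx":0,"ry":0,"rz":11},
  {"dx":4,"dy":-26,"dz":0,"rx":0,"ry":0,"rz":17},
  {"dx":7,"dy":-34,"dz":0,"rx":0,"ry":0,"rz":23},
  {"dx":10,"dy":-42,"dz":0,"rx":0,"ry":0,"rz":28},
  {"dx":15,"dy":-49,"dz":0,"rx":0,"ry":0,"rz":34},
  {"dx":20,"dy":-56,"dz":0,"rx":0,"ry":0,"rz":40},
  {"dx":25,"dy":-62,"dz":0,"rx":0,"ry":0,"rz":45},
  {"dx":32,"dy":-68,"dz":0,"rx":0,"ry":0,"rz":51},
  {"dx":37,"dy":-72,"dz":0,"rx":0,"ry":0,"rz":55},
])

```text
time_s: 15.65
position: [0.475, -0.035, 0.0567]
orientation: [-0.0, 0.959, 0.283, 0.002]
contact_force: [3.1, -1.9, 0.7]
gripper_width: 0.498
grip_force: 1.8
```

Run:
```python
from h import *
P,r,h=cur();print(P,h,bot.get_state()["contact_force"])
for a in np.arange(-.05,-.35,-.05):
    g=np.array(grip(a))*1e3; rows([(g[0],g[1],55,295+np.degrees(a))])
```

```text
[ 0.47504161 -0.03502683  0.05674636] -57.14362809553132 [ 3.12854448 -1.91390838  0.69094393]
dx -1 dy 1 dz 2 rz 0
dx -1 dy -4 dz 2 rz 3
dx -0 dy -8 dz 2 rz 6
dx 0 dy -12 dz 2 rz 9
dx 1 dy -16 dz 2 rz 12
dx 2 dy -20 dz 2 rz 15
```

send_rows([
  {"dx":0,"dy":-4,"dz":0,"rx":0,"ry":0,"rz":3},
  {"dx":0,"dy":-8,"dz":0,"rx":0,"ry":0,"rz":6},
  {"dx":0,"dy":-10,"dz":0,"rx":0,"ry":0,"rz":7},
  {"dx":0,"dy":-10,"dz":0,"rx":0,"ry":0,"rz":7},
])

```text
time_s: 15.98
position: [0.4717, -0.0285, 0.057]
orientation: [0.002, 0.974, 0.225, 0.003]
contact_force: [12.5, -13.0, -8.5]
gripper_width: 0.498
grip_force: 8.8
```

send_rows([
  {"dx":0,"dy":-3,"dz":0,"rx":0,"ry":0,"rz":0},
  {"dx":0,"dy":-4,"dz":0,"rx":0,"ry":0,"rz":0},
  {"dx":0,"dy":-4,"dz":0,"rx":0,"ry":0,"rz":0},
  {"dx":0,"dy":-4,"dz":0,"rx":0,"ry":0,"rz":0},
])

```text
time_s: 16.32
position: [0.4715, -0.0278, 0.0573]
orientation: [0.003, 0.974, 0.225, 0.005]
contact_force: [23.7, -32.1, -21.0]
gripper_width: 0.498
grip_force: 19.5
```

Run:
```python
from h import *
P,r,h=cur();M=r.as_matrix();G=P+.013*M[:,1]
d=G-j2w(p,[[0,-.043,0]])[0];print(P,h,"cam",np.radians((np.degrees(np.arctan2(d[1],d[0])-p[2])-205+180)%360-180),np.hypot(*d[:2]))
```

```text
[ 0.47146878 -0.02775974  0.05726069] -64.00661185847811 cam 0.0005662907408032255 0.08502863006450648
```

The cam reads 0.00 rad and is hard on its stop. I'll centre the fingers, rise, and move clear.

send_rows([
  {"dx":0,"dy":10,"dz":0,"rx":0,"ry":0,"rz":0},
  {"dx":0,"dy":17,"dz":0,"rx":0,"ry":0,"rz":0},
  {"dx":0,"dy":17,"dz":0,"rx":0,"ry":0,"rz":0},
  {"dx":0,"dy":17,"dz":-25,"rx":0,"ry":0,"rz":0},
  {"dx":0,"dy":17,"dz":-60,"rx":0,"ry":0,"rz":0},
  {"dx":0,"dy":17,"dz":-100,"rx":0,"ry":0,"rz":0},
  {"dx":0,"dy":17,"dz":-140,"rx":0,"ry":0,"rz":0},
  {"dx":0,"dy":50,"dz":-150,"rx":0,"ry":0,"rz":0},
  {"dx":0,"dy":90,"dz":-150,"rx":0,"ry":0,"rz":0},
  {"dx":0,"dy":130,"dz":-150,"rx":0,"ry":0,"rz":0},
])

```text
time_s: 17.15
position: [0.5256, -0.1389, 0.2073]
orientation: [-0.001, 0.973, 0.229, 0.002]
contact_force: [0.2, 0.9, 1.0]
gripper_width: 0.502
grip_force: 0.0
```

Run:
```python
from h import *
P,r,h=cur();print(P,bot.get_state()["contact_force"])
for c in("scene","top"):
  bot.grab_frame(c)
  for q in("push_face","lever_grip","bolt_mid","nut_cup","panel_screw_1"):
    for d in bot.outline_of(q,c):
        ys,xs=np.nonzero(d["region"]);print(c,q,round(d["score"],2),np.round(d["point"]),xs.min(),xs.max(),ys.min(),ys.max())
  print(proj(c,j2w(p,[[.085,0,.05],grip(0),[-.038,-.02,.074],[-.038,.02,.074]])).round().tolist())
```

```text
[ 0.52561452 -0.13885222  0.20725013] [0.209047   0.86960643 1.00522416]
scene push_face 0.66 [222. 168.] 196 237 145 208
scene lever_grip 0.72 [198. 156.] 193 212 125 173
scene bolt_mid 0.77 [268. 255.] 261 277 238 267
scene bolt_mid 0.76 [151. 250.] 143 164 232 261
scene bolt_mid 0.47 [217. 197.] 196 228 190 199
scene nut_cup 0.66 [337. 191.] 320 358 173 212
scene panel_screw_1 0.51 [300. 189.] 293 302 178 198
[[212.0, 192.0], [196.0, 124.0], [219.0, 143.0], [238.0, 146.0]]
top push_face 0.58 [292. 230.] 279 309 202 258
top lever_grip 0.63 [324. 242.] 302 349 226 275
top lever_grip 0.25 [300. 234.] 256 349 173 294
top bolt_mid 0.58 [306. 141.] 302 312 127 156
top bolt_mid 0.52 [220. 168.] 212 231 157 183
top nut_cup 0.74 [183. 258.] 164 200 242 276
top panel_screw_1 0.56 [174. 227.] 168 177 220 228
top panel_screw_1 0.44 [220. 255.] 218 226 249 257
[[288.0, 195.0], [346.0, 270.0], [311.0, 255.0], [290.0, 258.0]]
```

```bash
python3 -c "
from bench import bot
print(bot.sign_off())"
```

```text
the job is handed in; nothing more can be done
None
```

The job is handed in: the shuttle is home, the lever is back on its first stop with the cam at about 0.00 rad, and the hand is clear; sign-off gave no verdict, I did not measure the bolt's final position in its nest, and I viewed 11 pictures instead of the allowed 10.

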